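# Index the customs sample turntable to the analyser

### The arm

A 7-joint arm with a two-finger parallel gripper is mounted at the origin on the work surface. World frame = base frame: x ahead of the robot, y to its left, z up, the work surface at z = 0. Lengths are in m, angles in rad, forces in N, time in s.
With the tool pointing down it reaches from about 0.425 to 1.025 m from the base axis. Payload 9.4 kg.
Tool frame: the origin (TCP) lies at the very end of the fingers, on their centre line; the grasp point (between the pads) lies 19 mm behind it; z points along the fingers, y is the line along which they close (so a half turn about z gives the same grasp; the last joint's range is limited). The gripper opens to 93 mm and grips with 3 to 60 N. Pads are 15 mm wide; open, the fingers measure 128 mm over their backs; the gripper's body (75 mm by 188 mm) begins 65 mm behind the grasp point.
Start: joints at [-1.204, 0.599, -0.003, 1.599, 0.002, 0.943, -0.08], TCP at [0.311, 0.655, 0.219] pointing down, gripper open.
Joint ranges: [-2.57, 2.57], [-0.35, 1.97], [-1.29, 1.29], [0.11, 2.56], [-1.05, 4.19], [0.11, 1.86], [-2.63, 2.63]. Speed limits (rad/s): [2.22, 2.22, 3.01, 3.01, 3.14, 3.14, 3.14].

### API

Orientations are given as [roll, pitch, yaw] about the fixed x, y, z axes, in that order (R = Rz(yaw) Ry(pitch) Rx(roll)).
In Python, from cell import ctrl gives the robot as it stands.
- The arm moves only by the tool move_arm, never from a script. Its argument "targets" is a list of rows, each a list of 7 numbers: the turn, a rotation vector about the tool's x, y, z in degrees, then the shift along the tool's x, y, z in cm, then the closure, from -1 (fully open) to 1 (shut). In form: [[ax, ay, az, x, y, z, fingers], ...]. A call has 1 to 8 rows; each row is the pose to reach, as a shift and turn from the pose commanded when the call began, along the tool's axes at that moment; what a row does not reach only later rows make up. A row lasts 1/8 s, in which the tool goes at most 62.5 mm and 10.7 degrees, less where a joint would pass 70% of its speed; a pose out of reach is approached as far as the arm can. A call with a gripper value outside its range is refused whole. The fingers move at their own pace and stop on an object; "grip_force" is the grip in N (left out, the last holds). Time passes only in rows, so rows that repeat a pose let the fingers close. It gives the time, the measured TCP pose, the force, the opening and the grip force at its end, in the units of the state.
- ctrl.sense(): the state, without advancing time (a new reading comes with each control period).
- ctrl.camera(name): name is "scene" or "top" or "wrist"; returns the picture (400x640x3 uint8, red, green, blue); there is no depth.
- ctrl.camera_params(name): a dict with "fovy" (degrees; the focal length in pixels is half the picture's height over the tangent of half this angle, whatever the lens; pixels are square), "cx", "cy" (the principal point, pixels), "dist_coeffs" ([k1, k2, p1, p2, k3] as OpenCV has them; the pictures are not rectified), "R" (3x3) and "t" (3): a world point X has camera coordinates R X + t; the wrist camera has in their place "tool_from_camera" (4x4, takes a point from camera to tool coordinates, whose origin is the TCP and whose axes are the flange's). Camera axes: x right, y down, z forward; pixel columns grow to the right and rows downward; lengths in m; the calibration is good to about 2 mm. A picture is of the moment at which its call begins: read the wrist's pose just before it. camera_params takes no time and is no camera call.
- ctrl.finish_job(): hands the job in; it is judged then, once.
The state is a dict: "t": time; "q": joint angles; "joint_vel": joint speeds; "tau": joint torques, N m; "tcp_pos": TCP position; "tool_rot": TCP orientation; "force": force on the tool from outside, world axes, zero at the start; "moment": the same for the moment, N m; "finger_gap": finger opening in m; "gripper_force": force on a finger pad.
Only numpy, scipy, OpenCV 4.12 (cv2) and the standard library are available. Lean on these libraries where they do the work, as an engineer would, in place of code of your own. Each camera call takes 0.05 s, during which the arm holds its last target. There are 200 camera calls.

### The job

Open the quarter-turn lock of the sample turntable all the way, turn the table click by click by pushing its upright posts until the squat white lidded jar stands in front of the analyser with the table settled in its detent, then swing the lock fully home to its stop again. Feel for the lock's stops and push gently: do not force or knock the lever or the table. Do not touch the goods in the trays, keep them standing in their trays, and leave the other things on the counter where they are.

Things in the scene. Friction and masses are not known exactly. Their poses are not given: they have to be found in the camera images.
- base: fixed grey base of the turntable, origin on the table top on the turntable's axis. Base +x points from the axis to the boxy grey analyser (85 x 100 mm, 127 mm high, its window face 157 mm from the axis). Sprung detent housing (50 mm block, 50 mm high) at base +y, 130 to 180 mm from the axis
- carousel: aluminium turntable, 260 mm across, top 58 mm above the table; origin on its vertical axis at table height, x and y along the base's at the start. Four square trays (lip 10 mm high) centred 68 mm out on its +x, +y, -x, -y. Clicks into a sprung detent every 90 deg, a tray then facing the analyser; turns either way, only while the lock is open
- post (a point): one of four upright steel push posts on the turntable, 14 mm in diameter, tops 135 mm above the table, 112 mm from the axis, midway between the trays (45, 135, 225, 315 deg in the turntable's frame; this is the 45 deg one, point on its axis 110 mm above the table). A click takes 3 to 12 N at a post; within some 8 deg of a detent the table pulls itself in
- spot (a point): the reading place: centre of the floor of the tray position that faces the analyser (68 mm from the axis on base +x, 58 mm above the table)
- lock: quarter-turn lock lever; origin on its vertical pivot axis at table height. Its x axis lies along base x when closed against its stop (its pawl fills the turntable's notch) and along base y when open against its stop, a quarter turn counter-clockwise from above. Stiff (about 3 N at the grip), stays where left. It goes home only with the turntable in a detent
- lock_grip (a point): upright black grip at the end of the lock lever, 20 mm in diameter, from 55 to 125 mm above the table; this point is on its axis 100 mm above the table
- lock_pivot (a point): point on the lever's vertical pivot axis, 100 mm above the table; the grip swings on a 100 mm radius about it (seen in the base frame, direction from pivot to grip is 240 deg closed, 330 deg open)
- jar: squat round white jar with grey lid, 50 mm in diameter, 75 mm high, standing loose in one of the trays; origin at the centre of its underside
- carton: upright square cardboard carton, 42 x 42 x 95 mm, loose in a tray; origin at the centre of its underside
- puck: low plain steel disc, 50 mm in diameter, 30 mm high, loose in a tray; origin at the centre of its underside
- flask: slim amber bottle, 42 mm in diameter, 100 mm high, loose in the tray that faces the analyser at the start; origin at the centre of its underside
- mouse: black computer mouse 105 x 60 x 35 mm, bystander
- stamp: dark wooden hand stamp 48 mm in diameter, 80 mm high, bystander
- tape: tape dispenser 140 x 50 x 83 mm, bystander
- tray: shallow dark steel tray 120 x 170 x 30 mm, bystander
- block: black ink pad 70 x 50 x 34 mm, bystander
Things that resemble listed ones, but are neither listed nor needed, are in the scene too. Leave any purple look-alike of the flask alone.

How it is judged:
By the outcome, as a careful person would: the job done as asked, in the order asked, and still so for the second after the job is handed in, with the robot touching nothing.
It also fails if it takes over 72 s, if anything falls off the work surface, if the arm or the gripper's body presses on something with over 40 N, if the wrist force passes 120 N, or if a joint passes its speed limit or range.

## Working session

There is one attempt and no reset: what is moved stays moved. The work goes in short steps, Python scripts to look and compute and a tool call to move; the robot and the scene stay as the last step left them, time stands still between calls to the robot, and variables do not carry over. Pictures are saved under pics/ and viewed, at most 10 in all, crops included, and the job is handed in when it is done.

Besides the shell and the picture viewer there is one more tool, called after "Request:" by a JSON object that holds its "name" and its "arguments", one argument or row to a line. move_arm: Moves the arm, as the interface text tells. Its arguments: {"type":"object","properties":{"targets":{"type":"array"},"grip_force":{"type":"number"}},"required":["targets"]}

```bash
mkdir -p pics; python3 - <<'E'
from cell import ctrl
import cv2,json
for n in("top","scene"):
    cv2.imwrite(f"pics/{n}0.png",ctrl.camera(n)[:,:,::-1])
    p=ctrl.camera_params(n);print(n,p)
s=ctrl.sense();print(s["t"],s["tcp_pos"],s["tool_rot"],s["force"])
print(ctrl.camera_params("wrist"))
E
```

```text
top {'fovy': 52.0394625372214, 'cx': 317.16389948301133, 'cy': 199.1108341279802, 'dist_coeffs': array([-0.03703807,  0.        ,  0.        ,  0.        ,  0.        ]), 'R': array([[-0.01712086, -0.99938297, -0.0306686 ],
       [-0.98878773,  0.02147422, -0.14777576],
       [ 0.14834316,  0.02779469, -0.98854528]]), 't': array([0.10956469, 0.60482471, 1.10992393])}
scene {'fovy': 53.73485964235692, 'cx': 323.6252678062387, 'cy': 202.97363910339385, 'dist_coeffs': array([-0.05221955,  0.        ,  0.        ,  0.        ,  0.        ]), 'R': array([[ 0.21151584,  0.97734402,  0.00772809],
       [ 0.77694212, -0.16333734, -0.60801468],
       [-0.59297723,  0.13460901, -0.79388817]]), 't': array([-0.22837278, -0.4056234 ,  1.41471241])}
0.1 [0.31110011 0.65435443 0.21784599] [-3.14015467e+00  9.32889413e-05  2.69784059e+00] [ 0.33576698 -0.21763927  0.2107789 ]
{'fovy': 71.98412055037306, 'cx': 321.85699329135997, 'cy': 202.44339279566228, 'dist_coeffs': array([-0.03285498,  0.        ,  0.        ,  0.        ,  0.        ]), 'tool_from_camera': array([[ 9.14306686e-06, -9.67210962e-01, -2.53974321e-01,
         6.94130584e-02],
       [ 9.99999349e-01, -2.80937146e-04,  1.10589349e-03,
        -4.93463307e-05],
       [-1.14098312e-03, -2.53974166e-01,  9.67210329e-01,
        -1.65405731e-01],
       [ 0.00000000e+00,  0.00000000e+00,  0.00000000e+00,
         1.00000000e+00]])}
```

View pics/top0.png

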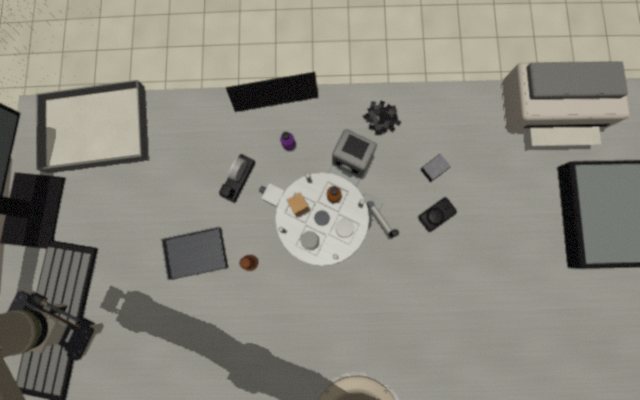

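View pics/scene0.png

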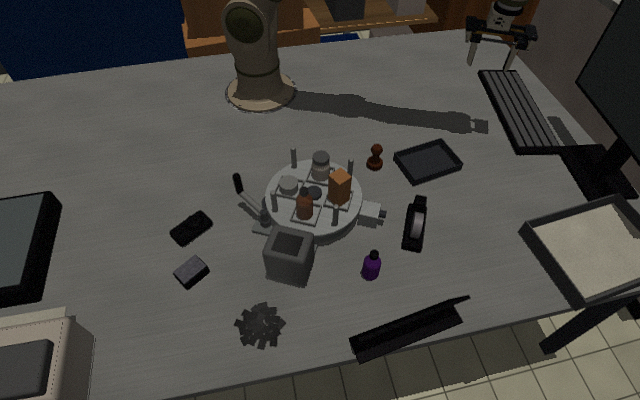

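```bash
python3 - <<'E'
import cv2
a=cv2.imread("pics/top0.png")[140:275,250:410];cv2.imwrite("pics/tc.png",cv2.resize(a,None,fx=4.4,fy=4.4,interpolation=cv2.INTER_CUBIC))
a=cv2.imread("pics/scene0.png")[135:290,220:400];cv2.imwrite("pics/sc.png",cv2.resize(a,None,fx=3.8,fy=3.8,interpolation=cv2.INTER_CUBIC))
E
```

```text
(no output)
```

View pics/tc.png

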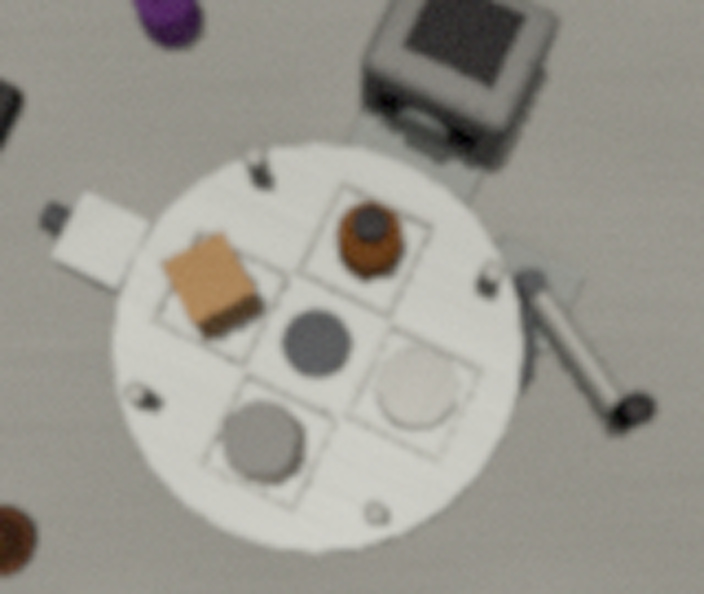

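View pics/sc.png

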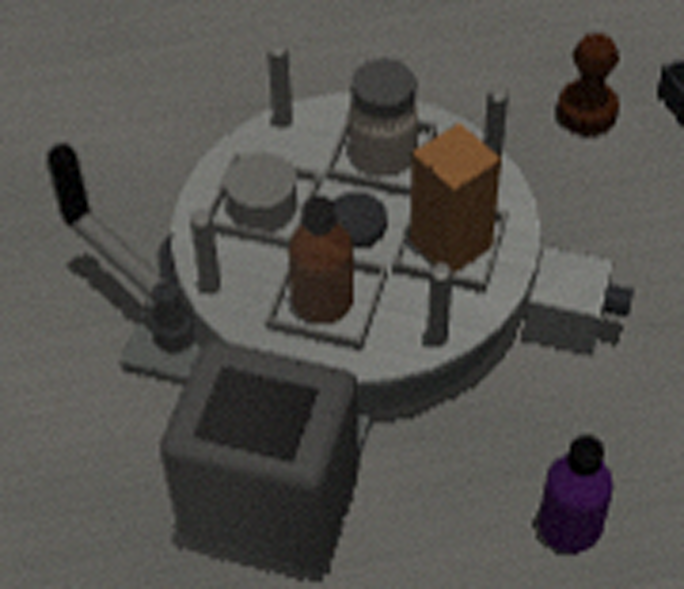

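```bash
cat > h.py <<'E'
from cell import ctrl
import numpy as np,cv2
from scipy.optimize import least_squares
from scipy.spatial.transform import Rotation as Ro
P={n:ctrl.camera_params(n) for n in("top","scene")}
def proj(n,X):
    p=P[n];f=200/np.tan(np.radians(p["fovy"]/2))
    K=np.array([[f,0,p["cx"]],[0,f,p["cy"]],[0,0,1]])
    return cv2.projectPoints(np.atleast_2d(X).astype(float),cv2.Rodrigues(p["R"])[0],p["t"],K,p["dist_coeffs"])[0][:,0]
tc=lambda L:(np.array(L)+.5)/4.4-.5+[250,140]
sc=lambda L:(np.array(L)+.5)/3.8-.5+[220,135]
def pol(c,r,a,z): return [c[0]+r*np.cos(a),c[1]+r*np.sin(a),z]
E
python3 - <<'E'
from h import *
T=tc([(254,157),(128,388),(377,511),(485,268)]);S=sc([(441,270),(497,97),(279,54),(203,215)])
gT=tc([(638,404)]);gS=sc([(62,150)])
cT=tc([(318,346)])
def res(v):
    X=[pol(v,.112,v[2]+np.radians(45+90*k),.135) for k in range(4)]
    g=[[v[3],v[4],.125]]
    return np.concatenate([(proj("top",X)-T).ravel(),(proj("scene",X)-S).ravel(),(proj("top",g)-gT).ravel(),(proj("scene",g)-gS).ravel(),(proj("top",[[v[0],v[1],.058]])-cT).ravel()])
r=least_squares(res,[.55,.09,-.4,.55,-.1]);v=r.x
print(v,np.degrees(v[2]),np.round(r.fun,1))
a=v[2]+np.radians(240);p=np.array(v[3:])-.1*np.array([np.cos(a),np.sin(a)])
print("pivot",p,"open grip",pol(p,.1,v[2]+np.radians(330),0))
print("pivot px top z.07",(proj("top",[[*p,.07]])-[250,140])*4.4,"scene",(proj("scene",[[*p,.07]])-[220,135])*3.8)
for k in range(4):print("post",45+90*k,pol(v,.112,v[2]+np.radians(45+90*k),.135)[:2])
d=p-v[:2];print("pivot from axis",np.hypot(*d),np.degrees(np.arctan2(d[1],d[0])-v[2]))
for n,z in(("jar",.068),): print(proj("top",[pol(v,.068,v[2]+np.pi,.133)])-[250,140])
E
```

```text
[ 0.55379163  0.08656388 -0.47936115  0.50512559 -0.10408401] -27.465371036041248 [-0.1 -1.2  1.1  0.2 -0.5 -0.2  1.8 -0.1  0.6 -0.2  0.8 -1.5  0.1 -1.9
 -0.1  0.2  0.3  0.4  0.3  0.5 -0.5 -0.9]
pivot [ 0.58943225 -0.05030309] open grip [np.float64(0.6432131703829057), np.float64(-0.13460974393512004), 0]
pivot px top z.07 [[531.51014025 276.9985073 ]] scene [[166.19848168 285.17311935]]
post 45 [np.float64(0.6605875550281562), np.float64(0.12030747921725754)]
post 135 [np.float64(0.5200480292823435), np.float64(0.1933598008993371)]
post 225 [np.float64(0.44699570760026386), np.float64(0.052820275153524346)]
post 315 [np.float64(0.5875352333460766), np.float64(-0.020232046528555245)]
pivot from axis 0.14143132506285092 -47.93876876674125
[[59.08229489 97.84899005]]
```

```bash
cat >> h.py <<'E'
import json,os
C=np.array([.5538,.0866]);YAW=-27.5;PV=np.array([.5894,-.0503])
def rows(W,save=True):
    """W: rows (x,y,z,yaw deg,closure) in world, tool down; prints move rows from commanded pose"""
    c=json.load(open("cmd.json")) if os.path.exists("cmd.json") else [.311,.655,.219,154.58]
    y0=np.radians(c[3]);R=Ro.from_euler("xyz",[np.pi,0,y0]).as_matrix()
    out=[]
    for w in W:
        s=R.T@(np.array(w[:3])-c[:3])*100
        out.append([0,0,round(float(-(w[3]-c[3])),1),*[round(float(x),2)+0. for x in s],round(float(w[4]),2)])
    l=out[-1];n=[*(np.array(c[:3])+R@np.array(l[3:6])/100),c[3]-l[2]]
    if save: json.dump([float(x) for x in n],open("cmd.json","w"))
    print(json.dumps(out));print("end cmd",np.round(n,4))
def interp(a,b,n): a,b=np.array(a,float),np.array(b,float);return [a+(b-a)*k/n for k in range(1,n+1)]
def now(): 
    s=ctrl.sense();print("t",round(s["t"],2),"tcp",np.round(s["tcp_pos"],4),"yaw",round(np.degrees(s["tool_rot"][2]),1),"F",np.round(s["force"],1),"gap",round(s["finger_gap"],4),"q7",round(s["q"][6],2))
E
python3 - <<'E'
from h import *
a=[.311,.655,.219,154.58,.1];b=[.505,-.104,.22,32.5,.1]
w=interp(a,b,16)
for i,x in enumerate(w): x[2]=.25 if i<14 else .22
rows(w[:8]);rows(w[8:])
E
```

```text
[[0, 0, 7.6, -3.13, -3.76, -3.1, 0.1], [0, 0, 15.3, -6.26, -7.53, -3.1, 0.1], [0, 0, 22.9, -9.39, -11.29, -3.1, 0.1], [0, 0, 30.5, -12.53, -15.06, -3.1, 0.1], [0, 0, 38.2, -15.66, -18.82, -3.1, 0.1], [0, 0, 45.8, -18.79, -22.58, -3.1, 0.1], [0, 0, 53.4, -21.92, -26.35, -3.1, 0.1], [0, 0, 61.0, -25.05, -30.11, -3.1, 0.1]]
end cmd [ 0.408   0.2755  0.25   93.58  ]
[[0, 0, 7.7, -4.81, 0.91, 0.0, 0.1], [0, 0, 15.3, -9.62, 1.83, 0.0, 0.1], [0, 0, 22.9, -14.43, 2.74, 0.0, 0.1], [0, 0, 30.6, -19.24, 3.66, 0.0, 0.1], [0, 0, 38.2, -24.05, 4.57, 0.0, 0.1], [0, 0, 45.8, -28.86, 5.48, 0.0, 0.1], [0, 0, 53.5, -33.67, 6.4, 3.0, 0.1], [0, 0, 61.1, -38.48, 7.31, 3.0, 0.1]]
end cmd [ 0.505 -0.104  0.22  32.48 ]
```

Request:
{"name": "move_arm", "arguments": {
  "targets": [
    [0, 0, 7.6, -3.1, -3.8, -3.1, 0.1],
    [0, 0, 15.3, -6.3, -7.5, -3.1, 0.1],
    [0, 0, 22.9, -9.4, -11.3, -3.1, 0.1],
    [0, 0, 30.5, -12.5, -15.1, -3.1, 0.1],
    [0, 0, 38.2, -15.7, -18.8, -3.1, 0.1],
    [0, 0, 45.8, -18.8, -22.6, -3.1, 0.1],
    [0, 0, 53.4, -21.9, -26.4, -3.1, 0.1],
    [0, 0, 61.0, -25.05, -30.11, -3.1, 0.1]
  ]
}}

```text
t: 1.1
tcp_pos: [0.4083, 0.2736, 0.2495]
tool_rot: [-3.141, 0.0, 1.629]
force: [0.2, -0.9, 0.2]
finger_gap: 0.0422
gripper_force: 0.0
```

Request:
{"name": "move_arm", "arguments": {
  "targets": [
    [0, 0, 7.7, -4.8, 0.9, 0, 0.1],
    [0, 0, 15.3, -9.6, 1.8, 0, 0.1],
    [0, 0, 22.9, -14.4, 2.7, 0, 0.1],
    [0, 0, 30.6, -19.2, 3.7, 0, 0.1],
    [0, 0, 38.2, -24.0, 4.6, 0, 0.1],
    [0, 0, 45.8, -28.9, 5.5, 0, 0.1],
    [0, 0, 53.5, -33.7, 6.4, 3.0, 0.1],
    [0, 0, 61.1, -38.48, 7.31, 3.0, 0.1]
  ]
}}

```text
t: 2.1
tcp_pos: [0.5044, -0.1053, 0.218]
tool_rot: [-3.14, 0.002, 0.563]
force: [0.7, 0.8, -0.6]
finger_gap: 0.0418
gripper_force: 0.0
```

```bash
python3 - <<'E'
from h import *
now()
im=ctrl.camera("wrist")[:,:,::-1];now();cv2.imwrite("pics/w1.png",im)
E
```

```text
t 2.1 tcp [ 0.5044 -0.1053  0.218 ] yaw 32.2 F [ 0.7  0.8 -0.6] gap 0.0418 q7 -0.51
t 2.15 tcp [ 0.5062 -0.1119  0.2195] yaw 31.6 F [ 1.8 -5.3  1.5] gap 0.0418 q7 -0.51
```

View pics/w1.png

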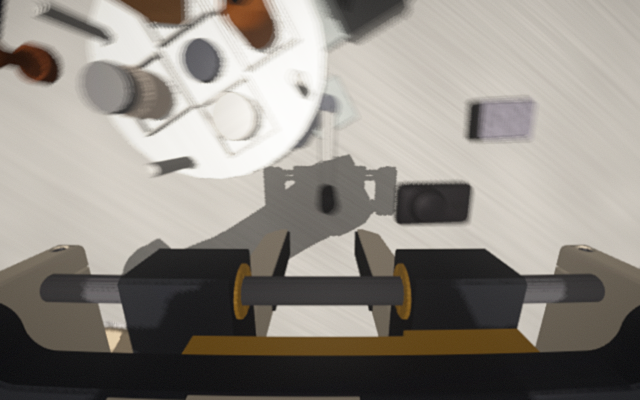

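```bash
cat >> h.py <<'E'
PW=ctrl.camera_params("wrist")
def wproj(X,s):
    T=np.eye(4);T[:3,:3]=Ro.from_euler("xyz",s["tool_rot"]).as_matrix();T[:3,3]=s["tcp_pos"]
    M=np.linalg.inv(T@PW["tool_from_camera"]);f=200/np.tan(np.radians(PW["fovy"]/2))
    K=np.array([[f,0,PW["cx"]],[0,f,PW["cy"]],[0,0,1]])
    return cv2.projectPoints(np.atleast_2d(X).astype(float),cv2.Rodrigues(M[:3,:3])[0],M[:3,3],K,PW["dist_coeffs"])[0][:,0]
E
python3 - <<'E'
from h import *
for i in range(4): ctrl.camera("wrist")
s=ctrl.sense();im=ctrl.camera("wrist")[:,:,::-1].copy();now()
G=[.505,-.104]
pts=[[*G,.125],[*G,.055],[*PV,.07]]+[pol(C,.112,np.radians(YAW+k),.135) for k in(225,315)]+[pol(C,.112,np.radians(YAW+k),.058) for k in(225,315)]
q=wproj(pts,s);print(np.round(q,1))
for p in q: cv2.drawMarker(im,tuple(int(round(x)) for x in p),(0,0,255),0,7,1)
cv2.imwrite("pics/w2.png",cv2.resize(im[0:260,80:460],None,fx=2.1,fy=2.1,interpolation=cv2.INTER_CUBIC))
E
```

```text
t 2.4 tcp [ 0.5049 -0.1031  0.2195] yaw 32.6 F [-0.6  0.6 -0.3] gap 0.0421 q7 -0.51
[[321.7 205. ]
 [321.9 189.9]
 [321.9 102.5]
 [144.8 170.7]
 [290.5  76.9]
 [184.7 161.4]
 [298.3  89.9]]
```

View pics/w2.png

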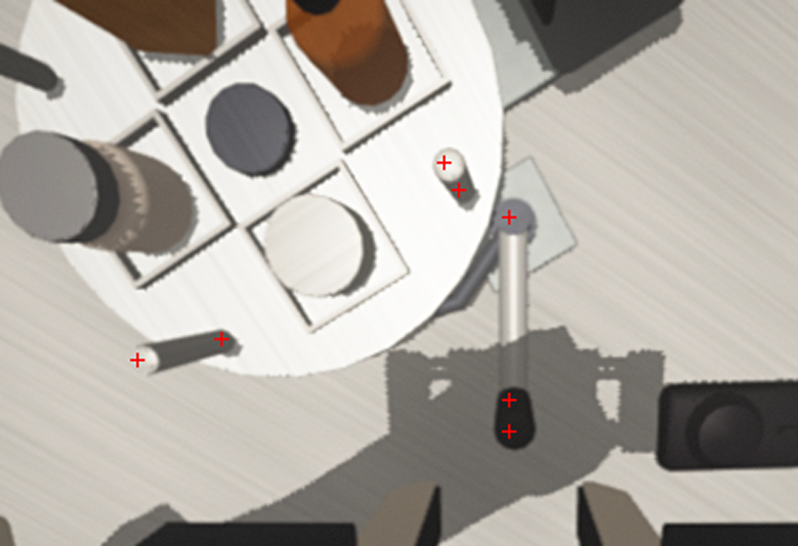

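```bash
python3 - <<'E'
from h import *
T=tc([(254,157),(128,388),(377,511),(485,268)]);S=sc([(441,270),(497,97),(279,54),(203,215)])
wc=lambda L:(np.array(L)+.5)/2.1-.5+[80,0]
s=ctrl.sense()
def res(v):
    X=[pol(v,.112,v[2]+np.radians(45+90*k),.135) for k in range(4)]
    p=np.array(v[3:5]);g=pol(p,.1,v[2]+np.radians(240),.125)
    return np.concatenate([.5*(proj("top",X)-T).ravel(),.5*(proj("scene",X)-S).ravel(),(wproj(X[2:],s)-wc([(148,357),(449,160)])).ravel(),(wproj([g],s)-wc([(515,432)])).ravel(),(wproj([[*p,.07]],s)-wc([(513,215)])).ravel()])
r=least_squares(res,[.55,.09,-.4,.58,-.05]);v=r.x
print(v,np.degrees(v[2]),np.round(r.fun,1))
for th in(240,330):print(pol(v[3:],.1,v[2]+np.radians(th),0))
E
```

```text
[ 0.55548792  0.0850613  -0.47011561  0.59058046 -0.05145118] -26.935640049999726 [ 0.  -0.8  0.9 -0.   0.2 -0.5  1.1 -0.5  0.3  0.1  0.1 -0.6 -0.4 -0.6
 -0.2  0.6 -1.3  0.8  0.7 -0.6  0.  -0.5 -0.   0.5]
[np.float64(0.5067746382624946), np.float64(-0.10600925168135095), 0]
[np.float64(0.6451385396367523), np.float64(-0.13525700025273169), 0]
```

```bash
sed -i 's/^C=.*/C=np.array([.5555,.0850]);YAW=-27.;PV=np.array([.5906,-.0515])/' h.py; cat >> h.py <<'E'
def arc(c,r,a0,a1,n,z,yoff,cl):
    return [pol(c,r,np.radians(a),z)+[a+yoff,cl] for a in np.linspace(a0,a1,n+1)[1:]]
E
python3 - <<'E'
from h import *
w=interp([.505,-.104,.22,32.5,.14],[.5067,-.106,.096,33,.14],4)
w+= [[.5067,-.106,.096,33,c] for c in(.14,.44,.44,.44)]
rows(w)
for a in(213,233,253): rows(arc(PV,.1,a,a+20,8,.096,-180,.44))
E
```

```text
[[0, 0, -0.1, 0.01, 0.07, 3.1, 0.14], [0, 0, -0.3, 0.02, 0.13, 6.2, 0.14], [0, 0, -0.4, 0.03, 0.2, 9.3, 0.14], [0, 0, -0.5, 0.04, 0.26, 12.4, 0.14], [0, 0, -0.5, 0.04, 0.26, 12.4, 0.14], [0, 0, -0.5, 0.04, 0.26, 12.4, 0.44], [0, 0, -0.5, 0.04, 0.26, 12.4, 0.44], [0, 0, -0.5, 0.04, 0.26, 12.4, 0.44]]
end cmd [ 0.5067 -0.1059  0.096  32.98  ]
[[0, 0, -2.5, 0.01, 0.44, 0.0, 0.44], [0, 0, -5.0, 0.04, 0.87, 0.0, 0.44], [0, 0, -7.5, 0.09, 1.31, 0.0, 0.44], [0, 0, -10.0, 0.15, 1.74, 0.0, 0.44], [0, 0, -12.5, 0.24, 2.17, 0.0, 0.44], [0, 0, -15.0, 0.34, 2.59, 0.0, 0.44], [0, 0, -17.5, 0.46, 3.01, 0.0, 0.44], [0, 0, -20.0, 0.6, 3.42, 0.0, 0.44]]
end cmd [ 0.5304 -0.1314  0.096  52.98  ]
[[0, 0, -2.5, 0.01, 0.44, 0.0, 0.44], [0, 0, -5.0, 0.04, 0.88, 0.0, 0.44], [0, 0, -7.5, 0.09, 1.31, 0.0, 0.44], [0, 0, -10.0, 0.16, 1.74, 0.0, 0.44], [0, 0, -12.5, 0.24, 2.17, 0.0, 0.44], [0, 0, -15.0, 0.34, 2.59, 0.0, 0.44], [0, 0, -17.5, 0.47, 3.01, 0.0, 0.44], [0, 0, -20.0, 0.61, 3.42, 0.0, 0.44]]
end cmd [ 0.5613 -0.1471  0.096  72.98  ]
[[0, 0, -2.5, 0.01, 0.44, 0.0, 0.44], [0, 0, -5.0, 0.03, 0.87, 0.0, 0.44], [0, 0, -7.5, 0.08, 1.31, 0.0, 0.44], [0, 0, -10.0, 0.15, 1.74, 0.0, 0.44], [0, 0, -12.5, 0.23, 2.17, 0.0, 0.44], [0, 0, -15.0, 0.34, 2.59, 0.0, 0.44], [0, 0, -17.5, 0.46, 3.01, 0.0, 0.44], [0, 0, -20.0, 0.6, 3.42, 0.0, 0.44]]
end cmd [ 0.5958 -0.1514  0.096  92.98  ]
```

Request:
{"name": "move_arm", "arguments": {
  "targets": [
    [0, 0, -0.1, 0, 0.1, 3.1, 0.14],
    [0, 0, -0.3, 0, 0.1, 6.2, 0.14],
    [0, 0, -0.4, 0, 0.2, 9.3, 0.14],
    [0, 0, -0.5, 0.04, 0.26, 12.4, 0.14],
    [0, 0, -0.5, 0.04, 0.26, 12.4, 0.14],
    [0, 0, -0.5, 0.04, 0.26, 12.4, 0.44],
    [0, 0, -0.5, 0.04, 0.26, 12.4, 0.44],
    [0, 0, -0.5, 0.04, 0.26, 12.4, 0.44]
  ],
  "grip_force": 10
}}

```text
t: 3.4
tcp_pos: [0.5074, -0.106, 0.0965]
tool_rot: [3.141, -0.001, 0.576]
force: [-0.7, 0.4, -0.4]
finger_gap: 0.0258
gripper_force: 0.0
```

```bash
python3 - <<'E'
from h import *
cv2.imwrite("pics/w3.png",ctrl.camera("wrist")[100:400,150:500,::-1]);now()
E
```

```text
t 3.45 tcp [ 0.5073 -0.106   0.0964] yaw 33.0 F [-0.8 -0.2  0.8] gap 0.0262 q7 -0.33
```

View pics/w3.png

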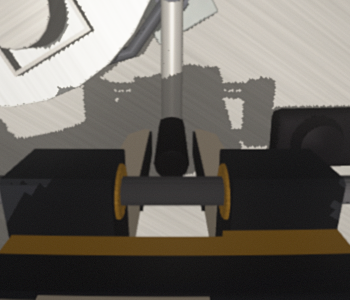

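The grip (172,150) sits centred between the pads, with no contact force. Swinging the lever.

Request:
{"name": "move_arm", "arguments": {
  "targets": [
    [0, 0, -2.5, 0, 0.44, 0, 0.44],
    [0, 0, -5, 0.04, 0.87, 0, 0.44],
    [0, 0, -7.5, 0.09, 1.31, 0, 0.44],
    [0, 0, -10, 0.15, 1.74, 0, 0.44],
    [0, 0, -12.5, 0.24, 2.17, 0, 0.44],
    [0, 0, -15, 0.34, 2.59, 0, 0.44],
    [0, 0, -17.5, 0.46, 3.01, 0, 0.44],
    [0, 0, -20, 0.6, 3.42, 0, 0.44]
  ]
}}

```text
t: 4.45
tcp_pos: [0.5307, -0.1318, 0.0956]
tool_rot: [-3.142, 0.0, 0.927]
force: [-0.9, 2.6, 1.8]
finger_gap: 0.0264
gripper_force: 1.4
```

Request:
{"name": "move_arm", "arguments": {
  "targets": [
    [0, 0, -2.5, 0, 0.44, 0, 0.44],
    [0, 0, -5, 0.04, 0.87, 0, 0.44],
    [0, 0, -7.5, 0.09, 1.31, 0, 0.44],
    [0, 0, -10, 0.15, 1.74, 0, 0.44],
    [0, 0, -12.5, 0.24, 2.17, 0, 0.44],
    [0, 0, -15, 0.34, 2.59, 0, 0.44],
    [0, 0, -17.5, 0.46, 3.01, 0, 0.44],
    [0, 0, -20, 0.6, 3.42, 0, 0.44]
  ]
}}

```text
t: 5.45
tcp_pos: [0.5617, -0.1475, 0.0956]
tool_rot: [-3.141, 0.0, 1.276]
force: [-1.2, 2.4, -0.9]
finger_gap: 0.0262
gripper_force: 1.3
```

Request:
{"name": "move_arm", "arguments": {
  "targets": [
    [0, 0, -2.5, 0, 0.44, 0, 0.44],
    [0, 0, -5, 0.04, 0.87, 0, 0.44],
    [0, 0, -7.5, 0.09, 1.31, 0, 0.44],
    [0, 0, -10, 0.15, 1.74, 0, 0.44],
    [0, 0, -12.5, 0.24, 2.17, 0, 0.44],
    [0, 0, -15, 0.34, 2.59, 0, 0.44],
    [0, 0, -17.5, 0.46, 3.01, 0, 0.44],
    [0, 0, -20, 0.6, 3.42, 0, 0.44]
  ]
}}

```text
t: 6.45
tcp_pos: [0.5962, -0.1518, 0.0956]
tool_rot: [-3.141, 0.0, 1.626]
force: [-2.7, 1.4, -0.5]
finger_gap: 0.026
gripper_force: 1.3
```

```bash
cat >> h.py <<'E'
def lever():
    s=ctrl.sense();d=s["tcp_pos"][:2]-PV;a=np.arctan2(d[1],d[0]);F=s["force"]
    print("lever ang(base)",round((np.degrees(a)-YAW)%360,1),"r",round(np.hypot(*d),4),"Ftan",round(-F[0]*np.sin(a)+F[1]*np.cos(a),1),"Frad",round(F[0]*np.cos(a)+F[1]*np.sin(a),1))
E
python3 -c "
from h import *
now();lever()"
```

```text
t 6.45 tcp [ 0.5962 -0.1518  0.0956] yaw 93.1 F [-2.7  1.4 -0.5] gap 0.026 q7 0.39
lever ang(base) 300.2 r 0.1004 Ftan -2.6 Frad -1.6
```

Request:
{"name": "move_arm", "arguments": {
  "targets": [
    [0, 0, -2.5, 0, 0.44, 0, 0.44],
    [0, 0, -5, 0.04, 0.87, 0, 0.44],
    [0, 0, -7.5, 0.09, 1.31, 0, 0.44],
    [0, 0, -10, 0.15, 1.74, 0, 0.44],
    [0, 0, -12.5, 0.24, 2.17, 0, 0.44],
    [0, 0, -15, 0.34, 2.59, 0, 0.44],
    [0, 0, -17.5, 0.46, 3.01, 0, 0.44],
    [0, 0, -20, 0.6, 3.42, 0, 0.44]
  ]
}}

```text
t: 7.45
tcp_pos: [0.6301, -0.1439, 0.0956]
tool_rot: [-3.142, 0.0, 1.975]
force: [-2.7, 0.9, -0.3]
finger_gap: 0.0257
gripper_force: 1.3
```

Request:
{"name": "move_arm", "arguments": {
  "targets": [
    [0, 0, -1.2, 0, 0.2, 0, 0.44],
    [0, 0, -2.4, 0, 0.42, 0, 0.44],
    [0, 0, -3.6, 0.02, 0.63, 0, 0.44],
    [0, 0, -4.8, 0.03, 0.84, 0, 0.44],
    [0, 0, -6, 0.05, 1.05, 0, 0.44],
    [0, 0, -7, 0.07, 1.22, 0, 0.44],
    [0, 0, -8, 0.1, 1.39, 0, 0.44],
    [0, 0, -9, 0.12, 1.56, 0, 0.44]
  ]
}}

```text
t: 8.45
tcp_pos: [0.6438, -0.1367, 0.0957]
tool_rot: [3.142, 0.0, 2.13]
force: [-3.9, 1.5, 0.5]
finger_gap: 0.026
gripper_force: 1.2
```

```bash
python3 -c "
from h import *
now();lever()"
```

```text
t 8.45 tcp [ 0.6438 -0.1367  0.0957] yaw 122.0 F [-3.9  1.5  0.5] gap 0.026 q7 0.71
lever ang(base) 329.0 r 0.1004 Ftan -2.5 Frad -3.3
```

Not at the stop yet (lever about 327°); small steps on.

Request:
{"name": "move_arm", "arguments": {
  "targets": [
    [0, 0, -0.6, 0, 0.1, 0, 0.44],
    [0, 0, -1.2, 0, 0.2, 0, 0.44],
    [0, 0, -1.8, 0, 0.3, 0, 0.44],
    [0, 0, -1.8, 0, 0.3, 0, 0.44]
  ]
}}

```text
t: 8.95
tcp_pos: [0.6461, -0.1353, 0.0956]
tool_rot: [-3.141, -0.0, 2.16]
force: [-3.5, -0.0, 1.1]
finger_gap: 0.0262
gripper_force: 1.4
```

Request:
{"name": "move_arm", "arguments": {
  "targets": [
    [0, 0, -0.6, 0, 0.1, 0, 0.44],
    [0, 0, -1.2, 0, 0.2, 0, 0.44],
    [0, 0, -1.2, 0, 0.2, 0, 0.44]
  ]
}}

```text
t: 9.32
tcp_pos: [0.6461, -0.1349, 0.0955]
tool_rot: [-3.139, -0.001, 2.181]
force: [-9.2, -1.7, 3.3]
finger_gap: 0.0263
gripper_force: 3.9
```

```bash
python3 -c "
from h import *
now();lever()"
```

```text
t 9.32 tcp [ 0.6461 -0.1349  0.0955] yaw 124.9 F [-9.2 -1.7  3.3] gap 0.0263 q7 0.75
lever ang(base) 330.6 r 0.1002 Ftan -8.7 Frad -3.7
```

Request:
{"name": "move_arm", "arguments": {
  "targets": [
    [0, 0, 0, 0, -0.2, 0, 0.44],
    [0, 0, 0, 0, -0.4, 0, 0.44],
    [0, 0, 0, 0, -0.4, 0, 0.14],
    [0, 0, 0, 0, -0.4, -4, 0.14],
    [0, 0, 0, 0, -0.4, -9, 0.14],
    [0, 0, 0, 0, -0.4, -12.4, 0.14],
    [0, 0, 0, 0, -0.4, -12.4, 0.14],
    [0, 0, 0, 0, -0.4, -12.4, 0.14]
  ]
}}

```text
t: 10.32
tcp_pos: [0.6446, -0.1361, 0.2193]
tool_rot: [3.141, -0.0, 2.182]
force: [0.7, -0.1, -0.8]
finger_gap: 0.0402
gripper_force: 0.0
```

```bash
python3 - <<'E'
from h import *
now()
s=ctrl.sense();im=ctrl.camera("wrist")[:,:,::-1].copy()
y=np.degrees(s["tool_rot"][2])
json.dump([*map(float,s["tcp_pos"]),float(y)],open("cmd.json","w"))
cv2.imwrite("pics/w4.png",im)
# to above post 225 (world ang 198), yaw 198
p=pol(C,.112,np.radians(YAW+225),.225);print(p,y)
w=interp([*s["tcp_pos"],y,.3],[*p,198,.3],10)
rows(w[:5]);rows(w[5:]+[w[-1]]*2)
E
```

```text
t 10.32 tcp [ 0.6446 -0.1361  0.2193] yaw 125.0 F [ 0.7 -0.1 -0.8] gap 0.0402 q7 0.75
[np.float64(0.4489816701749428), np.float64(0.05039009663000591), 0.225] 124.99130861517497
[[0, 0, -7.3, 2.65, -0.53, -0.06, 0.3], [0, 0, -14.6, 5.3, -1.07, -0.11, 0.3], [0, 0, -21.9, 7.95, -1.6, -0.17, 0.3], [0, 0, -29.2, 10.6, -2.13, -0.23, 0.3], [0, 0, -36.5, 13.25, -2.66, -0.29, 0.3]]
end cmd [ 5.468000e-01 -4.280000e-02  2.222000e-01  1.614913e+02]
[[0, 0, -7.3, 2.45, 1.14, -0.05, 0.3], [0, 0, -14.6, 4.9, 2.29, -0.11, 0.3], [0, 0, -21.9, 7.34, 3.44, -0.17, 0.3], [0, 0, -29.2, 9.79, 4.59, -0.23, 0.3], [0, 0, -36.5, 12.24, 5.73, -0.28, 0.3], [0, 0, -36.5, 12.24, 5.73, -0.28, 0.3], [0, 0, -36.5, 12.24, 5.73, -0.28, 0.3]]
end cmd [4.489000e-01 5.040000e-02 2.250000e-01 1.979913e+02]
```

View pics/w4.png

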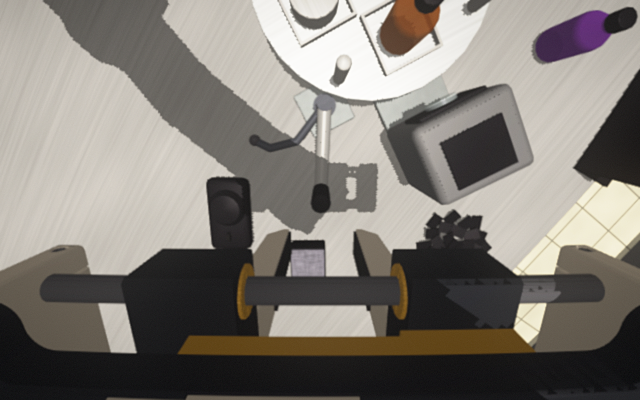

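Request:
{"name": "move_arm", "arguments": {
  "targets": [
    [0, 0, -7.3, 2.6, -0.5, 0, 0.3],
    [0, 0, -14.6, 5.3, -1.1, -0.1, 0.3],
    [0, 0, -21.9, 8, -1.6, -0.2, 0.3],
    [0, 0, -29.2, 10.6, -2.1, -0.2, 0.3],
    [0, 0, -36.5, 13.25, -2.66, -0.3, 0.3]
  ]
}}

```text
t: 11.0
tcp_pos: [0.5457, -0.0423, 0.2213]
tool_rot: [-3.141, -0.002, 2.823]
force: [-0.1, 0.3, -0.8]
finger_gap: 0.0328
gripper_force: 0.0
```

Request:
{"name": "move_arm", "arguments": {
  "targets": [
    [0, 0, -7.3, 2.4, 1.1, 0, 0.3],
    [0, 0, -14.6, 4.9, 2.3, -0.1, 0.3],
    [0, 0, -21.9, 7.3, 3.4, -0.2, 0.3],
    [0, 0, -29.2, 9.8, 4.6, -0.2, 0.3],
    [0, 0, -36.5, 12.24, 5.73, -0.28, 0.3],
    [0, 0, -36.5, 12.24, 5.73, -0.28, 0.3],
    [0, 0, -36.5, 12.24, 5.73, -0.28, 0.3]
  ]
}}

```text
t: 11.88
tcp_pos: [0.4494, 0.0497, 0.225]
tool_rot: [3.141, -0.001, -2.83]
force: [-0.0, -0.3, -0.6]
finger_gap: 0.0325
gripper_force: 0.0
```

```bash
python3 - <<'E'
from h import *
now()
s=ctrl.sense();im=ctrl.camera("wrist")[:,:,::-1].copy()
pts=[pol(C,.112,np.radians(YAW+225),.135),pol(C,.112,np.radians(YAW+225),.058),pol(C,.112,np.radians(YAW+135),.135),pol(C,.112,np.radians(YAW+315),.135)]
q=wproj(pts,s);print(np.round(q,1))
for p in q: cv2.drawMarker(im,tuple(int(round(x)) for x in p),(0,0,255),0,7,1)
x0=[int(v) for v in (q[0]+q[1])/2];a=im[max(0,x0[1]-110):x0[1]+90,max(0,x0[0]-130):x0[0]+130]
cv2.imwrite("pics/w5.png",cv2.resize(a,None,fx=2.9,fy=2.9,interpolation=cv2.INTER_CUBIC));print(x0)
E
```

```text
t 11.88 tcp [0.4494 0.0497 0.225 ] yaw -162.2 F [-0.  -0.3 -0.6] gap 0.0325 q7 1.47
[[323.  204.7]
 [322.7 188.3]
 [427.3 304.9]
 [218.9 305.6]]
[322, 196]
```

View pics/w5.png

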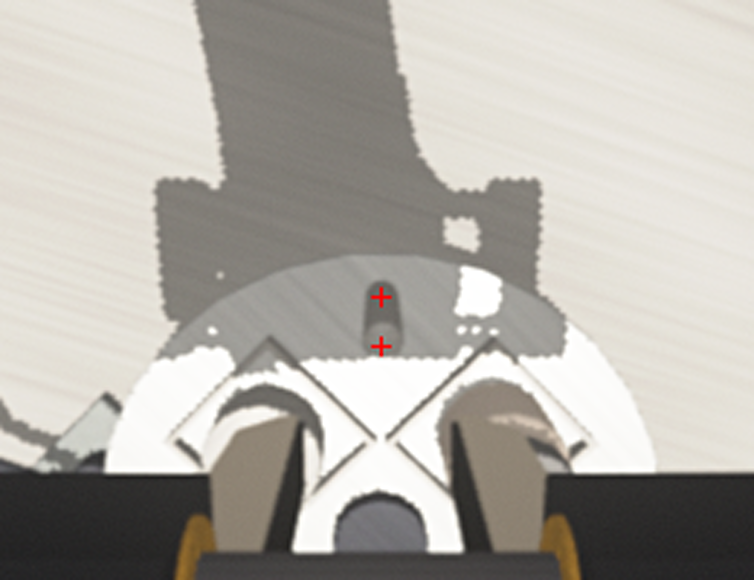

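Request:
{"name": "move_arm", "arguments": {
  "targets": [
    [0, 0, 0, 0, 0, 4, 0.3],
    [0, 0, 0, 0, 0, 8, 0.3],
    [0, 0, 0, 0, 0, 12, 0.3],
    [0, 0, 0, 0, 0, 12, 0.3],
    [0, 0, 0, 0, 0, 12, 0.53],
    [0, 0, 0, 0, 0, 12, 0.53]
  ]
}}

```text
t: 12.68
tcp_pos: [0.4499, 0.0502, 0.1068]
tool_rot: [-3.141, 0.002, -2.829]
force: [0.7, 0.2, 0.4]
finger_gap: 0.0224
gripper_force: 0.0
```

Request:
{"name": "move_arm", "arguments": {
  "targets": [
    [0, 0, 1.2, 0, 0.25, 0, 0.53],
    [0, 0, 2.5, -0.01, 0.49, 0, 0.53],
    [0, 0, 3.7, -0.02, 0.73, 0, 0.53],
    [0, 0, 5, -0.04, 0.98, 0, 0.53],
    [0, 0, 6.2, -0.07, 1.22, 0, 0.53],
    [0, 0, 7.5, -0.1, 1.46, 0, 0.53],
    [0, 0, 8.8, -0.13, 1.7, 0, 0.53],
    [0, 0, 10, -0.17, 1.94, 0, 0.53]
  ]
}}

```text
t: 13.68
tcp_pos: [0.4447, 0.0693, 0.1056]
tool_rot: [-3.141, 0.0, -3.004]
force: [1.4, -3.2, 1.6]
finger_gap: 0.0224
gripper_force: 1.3
```

```bash
cat >> h.py <<'E'
def table():
    s=ctrl.sense();d=s["tcp_pos"][:2]-C;a=np.arctan2(d[1],d[0]);F=s["force"]
    print("ang(base)",round((np.degrees(a)-YAW)%360,1),"yaw(base)",round((np.degrees(s["tool_rot"][2])-YAW)%360,1),"r",round(np.hypot(*d),4),"z",round(s["tcp_pos"][2],4),"Ftan",round(-F[0]*np.sin(a)+F[1]*np.cos(a),1),"Frad",round(F[0]*np.cos(a)+F[1]*np.sin(a),1),"gap",round(s["finger_gap"],4))
E
python3 -c "
from h import *
table()"
```

```text
ang(base) 215.1 yaw(base) 214.9 r 0.1119 z 0.1056 Ftan 3.3 Frad -0.9 gap 0.0224
```

Request:
{"name": "move_arm", "arguments": {
  "targets": [
    [0, 0, 2.5, -0.01, 0.49, 0, 0.53],
    [0, 0, 5, -0.04, 0.98, 0, 0.53],
    [0, 0, 7.5, -0.1, 1.46, 0, 0.53],
    [0, 0, 10, -0.17, 1.94, 0, 0.53],
    [0, 0, 12.5, -0.27, 2.42, 0, 0.53],
    [0, 0, 15, -0.38, 2.9, 0, 0.53],
    [0, 0, 17.5, -0.52, 3.37, 0, 0.53],
    [0, 0, 20, -0.68, 3.83, 0, 0.53]
  ]
}}

```text
t: 14.68
tcp_pos: [0.4461, 0.1082, 0.1054]
tool_rot: [-3.141, -0.0, 2.929]
force: [0.8, -2.3, -0.6]
finger_gap: 0.0222
gripper_force: 0.9
```

Request:
{"name": "move_arm", "arguments": {
  "targets": [
    [0, 0, 2.5, -0.01, 0.49, 0, 0.53],
    [0, 0, 5, -0.04, 0.98, 0, 0.53],
    [0, 0, 7.5, -0.1, 1.46, 0, 0.53],
    [0, 0, 10, -0.17, 1.94, 0, 0.53],
    [0, 0, 12.5, -0.27, 2.42, 0, 0.53],
    [0, 0, 15, -0.38, 2.9, 0, 0.53],
    [0, 0, 17.5, -0.52, 3.37, 0, 0.53],
    [0, 0, 20, -0.68, 3.83, 0, 0.53]
  ]
}}

```text
t: 15.68
tcp_pos: [0.4608, 0.1444, 0.1054]
tool_rot: [-3.142, 0.0, 2.58]
force: [0.6, -2.2, -0.0]
finger_gap: 0.0217
gripper_force: 0.9
```

```bash
python3 -c "
from h import *
table()"
```

```text
ang(base) 174.9 yaw(base) 174.8 r 0.1118 z 0.1054 Ftan 1.6 Frad -1.6 gap 0.0217
```

Request:
{"name": "move_arm", "arguments": {
  "targets": [
    [0, 0, 2.5, -0.01, 0.49, 0, 0.53],
    [0, 0, 5, -0.04, 0.98, 0, 0.53],
    [0, 0, 7.5, -0.1, 1.46, 0, 0.53],
    [0, 0, 10, -0.17, 1.94, 0, 0.53],
    [0, 0, 12.5, -0.27, 2.42, 0, 0.53],
    [0, 0, 15, -0.38, 2.9, 0, 0.53],
    [0, 0, 17.5, -0.52, 3.37, 0, 0.53],
    [0, 0, 20, -0.68, 3.83, 0, 0.53]
  ]
}}

```text
t: 16.68
tcp_pos: [0.487, 0.1732, 0.1054]
tool_rot: [-3.141, -0.0, 2.231]
force: [-0.8, -1.5, -0.4]
finger_gap: 0.022
gripper_force: 0.9
```

Request:
{"name": "move_arm", "arguments": {
  "targets": [
    [0, 0, 2.5, -0.01, 0.49, 0, 0.53],
    [0, 0, 5, -0.04, 0.98, 0, 0.53],
    [0, 0, 7.5, -0.1, 1.46, 0, 0.53],
    [0, 0, 10, -0.17, 1.94, 0, 0.53],
    [0, 0, 12.5, -0.27, 2.42, 0, 0.53],
    [0, 0, 15, -0.38, 2.9, 0, 0.53],
    [0, 0, 17.5, -0.52, 3.37, 0, 0.53],
    [0, 0, 20, -0.68, 3.83, 0, 0.53]
  ]
}}

```text
t: 17.68
tcp_pos: [0.522, 0.1918, 0.1056]
tool_rot: [3.14, -0.0, 1.882]
force: [0.9, 0.1, -0.0]
finger_gap: 0.0219
gripper_force: 0.0
```

```bash
python3 -c "
from h import *
table()"
```

```text
ang(base) 134.4 yaw(base) 134.8 r 0.112 z 0.1056 Ftan -0.9 Frad -0.2 gap 0.0219
```

Request:
{"name": "move_arm", "arguments": {
  "targets": [
    [0, 0, 0, 0, 0, 0, 0.53],
    [0, 0, 0, 0, 0, 0, 0.53],
    [0, 0, 0, 0, 0, 0, 0.53],
    [0, 0, 0, 0, 0, 0, 0.53]
  ]
}}

```text
t: 18.18
tcp_pos: [0.5211, 0.1911, 0.1055]
tool_rot: [3.142, -0.0, 1.885]
force: [0.2, 0.5, -0.2]
finger_gap: 0.0219
gripper_force: 0.0
```

Request:
{"name": "move_arm", "arguments": {
  "targets": [
    [0, 0, 1.2, 0, 0.25, 0, 0.53],
    [0, 0, 2.5, -0.01, 0.49, 0, 0.53],
    [0, 0, 3.7, -0.02, 0.73, 0, 0.53],
    [0, 0, 5, -0.04, 0.98, 0, 0.53],
    [0, 0, 6.2, -0.07, 1.22, 0, 0.53],
    [0, 0, 7.5, -0.1, 1.46, 0, 0.53],
    [0, 0, 8.8, -0.13, 1.7, 0, 0.53],
    [0, 0, 10, -0.17, 1.94, 0, 0.53]
  ]
}}

```text
t: 19.18
tcp_pos: [0.5403, 0.1956, 0.1053]
tool_rot: [-3.141, 0.0, 1.708]
force: [-2.2, -0.0, -0.7]
finger_gap: 0.0217
gripper_force: 1.0
```

Request:
{"name": "move_arm", "arguments": {
  "targets": [
    [0, 0, 2.5, -0.01, 0.49, 0, 0.53],
    [0, 0, 5, -0.04, 0.98, 0, 0.53],
    [0, 0, 7.5, -0.1, 1.46, 0, 0.53],
    [0, 0, 10, -0.17, 1.94, 0, 0.53],
    [0, 0, 12.5, -0.27, 2.42, 0, 0.53],
    [0, 0, 15, -0.38, 2.9, 0, 0.53],
    [0, 0, 17.5, -0.52, 3.37, 0, 0.53],
    [0, 0, 20, -0.68, 3.83, 0, 0.53]
  ]
}}

```text
t: 20.18
tcp_pos: [0.5791, 0.194, 0.1054]
tool_rot: [-3.141, 0.0, 1.358]
force: [-2.1, 0.3, 0.4]
finger_gap: 0.0219
gripper_force: 0.9
```

Request:
{"name": "move_arm", "arguments": {
  "targets": [
    [0, 0, 2.5, -0.01, 0.49, 0, 0.53],
    [0, 0, 5, -0.04, 0.98, 0, 0.53],
    [0, 0, 7.5, -0.1, 1.46, 0, 0.53],
    [0, 0, 10, -0.17, 1.94, 0, 0.53],
    [0, 0, 12.5, -0.27, 2.42, 0, 0.53],
    [0, 0, 15, -0.38, 2.9, 0, 0.53],
    [0, 0, 17.5, -0.52, 3.37, 0, 0.53],
    [0, 0, 20, -0.68, 3.83, 0, 0.53]
  ]
}}

```text
t: 21.18
tcp_pos: [0.6153, 0.1794, 0.1054]
tool_rot: [-3.142, 0.0, 1.009]
force: [-2.0, -0.3, -0.2]
finger_gap: 0.0219
gripper_force: 0.8
```

```bash
python3 -c "
from h import *
table();now()"
```

```text
ang(base) 84.6 yaw(base) 84.8 r 0.1117 z 0.1054 Ftan 1.5 Frad -1.3 gap 0.0219
t 21.18 tcp [0.6153 0.1794 0.1054] yaw 57.8 F [-2.  -0.3 -0.2] gap 0.0219 q7 -0.47
```

Request:
{"name": "move_arm", "arguments": {
  "targets": [
    [0, 0, 2.5, -0.01, 0.49, 0, 0.53],
    [0, 0, 5, -0.04, 0.98, 0, 0.53],
    [0, 0, 7.5, -0.1, 1.46, 0, 0.53],
    [0, 0, 10, -0.17, 1.94, 0, 0.53],
    [0, 0, 12.5, -0.27, 2.42, 0, 0.53],
    [0, 0, 15, -0.38, 2.9, 0, 0.53],
    [0, 0, 17.5, -0.52, 3.37, 0, 0.53],
    [0, 0, 20, -0.68, 3.83, 0, 0.53]
  ]
}}

```text
t: 22.18
tcp_pos: [0.6442, 0.1532, 0.1055]
tool_rot: [3.142, -0.0, 0.66]
force: [-3.0, 1.0, -1.0]
finger_gap: 0.022
gripper_force: 0.8
```

Request:
{"name": "move_arm", "arguments": {
  "targets": [
    [0, 0, 2.5, -0.01, 0.49, 0, 0.53],
    [0, 0, 5, -0.04, 0.98, 0, 0.53],
    [0, 0, 7.5, -0.1, 1.46, 0, 0.53],
    [0, 0, 10, -0.17, 1.94, 0, 0.53],
    [0, 0, 12.5, -0.27, 2.42, 0, 0.53],
    [0, 0, 15, -0.38, 2.9, 0, 0.53],
    [0, 0, 17.5, -0.52, 3.37, 0, 0.53],
    [0, 0, 20, -0.68, 3.83, 0, 0.53]
  ]
}}

```text
t: 23.18
tcp_pos: [0.6629, 0.1182, 0.1056]
tool_rot: [3.141, -0.001, 0.31]
force: [0.3, 0.3, -0.3]
finger_gap: 0.0219
gripper_force: 0.0
```

Request:
{"name": "move_arm", "arguments": {
  "targets": [
    [0, 0, 0, 0, 0, 0, 0.53],
    [0, 0, 0, 0, 0, 0, 0.53],
    [0, 0, 0, 0, 0, 0, 0.3],
    [0, 0, 0, 0, 0, 0, 0.3],
    [0, 0, 0, 0, 0, 0, 0.3]
  ]
}}

```text
t: 23.8
tcp_pos: [0.6621, 0.1191, 0.1055]
tool_rot: [-3.142, -0.0, 0.314]
force: [-0.4, 0.2, -0.3]
finger_gap: 0.0323
gripper_force: 0.0
```

```bash
python3 - <<'E'
from h import *
table();now()
T={}
for n in("top","scene"):
    im=ctrl.camera(n)[:,:,::-1];T[n]=im
a=T["top"][140:275,250:410];b=T["scene"][135:290,220:400]
a=cv2.resize(a,(400,338),interpolation=cv2.INTER_CUBIC);b=cv2.resize(b,(392,338),interpolation=cv2.INTER_CUBIC)
cv2.imwrite("pics/f1.png",np.hstack([a,b]))
E
```

```text
ang(base) 44.8 yaw(base) 45.0 r 0.1119 z 0.1055 Ftan 0.3 Frad -0.3 gap 0.0323
t 23.8 tcp [0.6621 0.1191 0.1055] yaw 18.0 F [-0.4  0.2 -0.3] gap 0.0323 q7 -0.9
```

```bash
python3 - <<'E'
from h import *
json.dump([.6621,.1191,.1055,18.0],open("cmd.json","w"))
a=[.6621,.1191,.225,18,.3];g=pol(PV,.1,np.radians(303),.225)
w=interp(a,[*g,123,.14],12)
rows([[.6621,.1191,.145,18,.3],[.6621,.1191,.185,18,.3],a]+w[:4]);rows(w[4:])
rows([[*g[:2],z,123,.14] for z in(.19,.15,.12,.096,.096)]+[[*g[:2],.096,123,.44]]*2)
E
```

```text
[[0, 0, -0.0, 0.0, 0.0, -3.95, 0.3], [0, 0, -0.0, 0.0, 0.0, -7.95, 0.3], [0, 0, -0.0, 0.0, 0.0, -11.95, 0.3], [0, 0, -8.8, -0.79, 1.97, -11.95, 0.29], [0, 0, -17.5, -1.58, 3.95, -11.95, 0.27], [0, 0, -26.2, -2.37, 5.92, -11.95, 0.26], [0, 0, -35.0, -3.16, 7.89, -11.95, 0.25]]
end cmd [6.564e-01 3.430e-02 2.250e-01 5.300e+01]
[[0, 0, -8.8, -1.78, 1.16, 0.0, 0.23], [0, 0, -17.5, -3.56, 2.33, 0.0, 0.22], [0, 0, -26.2, -5.34, 3.49, 0.0, 0.21], [0, 0, -35.0, -7.12, 4.65, 0.0, 0.19], [0, 0, -43.8, -8.9, 5.81, 0.0, 0.18], [0, 0, -52.5, -10.68, 6.98, 0.0, 0.17], [0, 0, -61.2, -12.45, 8.14, 0.0, 0.15], [0, 0, -70.0, -14.23, 9.3, 0.0, 0.14]]
end cmd [  0.6451  -0.1353   0.225  123.    ]
[[0, 0, -0.0, 0.0, 0.0, 3.5, 0.14], [0, 0, -0.0, 0.0, 0.0, 7.5, 0.14], [0, 0, -0.0, 0.0, 0.0, 10.5, 0.14], [0, 0, -0.0, 0.0, 0.0, 12.9, 0.14], [0, 0, -0.0, 0.0, 0.0, 12.9, 0.14], [0, 0, -0.0, 0.0, 0.0, 12.9, 0.44], [0, 0, -0.0, 0.0, 0.0, 12.9, 0.44]]
end cmd [ 6.451e-01 -1.353e-01  9.600e-02  1.230e+02]
```

Request:
{"name": "move_arm", "arguments": {
  "targets": [
    [0, 0, 0, 0, 0, -4, 0.3],
    [0, 0, 0, 0, 0, -8, 0.3],
    [0, 0, 0, 0, 0, -11.95, 0.3],
    [0, 0, -8.8, -0.8, 2, -11.95, 0.3],
    [0, 0, -17.5, -1.6, 4, -11.95, 0.3],
    [0, 0, -26.2, -2.4, 5.9, -11.95, 0.3],
    [0, 0, -35, -3.16, 7.89, -11.95, 0.25]
  ]
}}

```text
t: 24.78
tcp_pos: [0.6562, 0.0336, 0.225]
tool_rot: [3.142, -0.0, 0.93]
force: [-0.0, -0.5, 0.3]
finger_gap: 0.0348
gripper_force: 0.0
```

Request:
{"name": "move_arm", "arguments": {
  "targets": [
    [0, 0, -8.8, -1.8, 1.2, 0, 0.23],
    [0, 0, -17.5, -3.6, 2.3, 0, 0.22],
    [0, 0, -26.2, -5.3, 3.5, 0, 0.2],
    [0, 0, -35, -7.1, 4.65, 0, 0.2],
    [0, 0, -43.8, -8.9, 5.8, 0, 0.2],
    [0, 0, -52.5, -10.7, 7, 0, 0.14],
    [0, 0, -61.2, -12.45, 8.14, 0, 0.14],
    [0, 0, -70, -14.23, 9.3, 0, 0.14]
  ]
}}

```text
t: 25.78
tcp_pos: [0.6448, -0.1362, 0.225]
tool_rot: [-3.142, 0.0, 2.151]
force: [0.1, -0.2, -0.4]
finger_gap: 0.0401
gripper_force: 0.0
```

Request:
{"name": "move_arm", "arguments": {
  "targets": [
    [0, 0, 0, 0, 0, 0, 0.14],
    [0, 0, 0, 0, 0, 0, 0.14],
    [0, 0, 0, 0, 0, 0, 0.14]
  ]
}}

```text
t: 26.15
tcp_pos: [0.6452, -0.1339, 0.2248]
tool_rot: [3.141, -0.0, 2.146]
force: [0.7, 0.2, 0.0]
finger_gap: 0.0402
gripper_force: 0.0
```

```bash
python3 - <<'E'
from h import *
now();lever()
T=[ctrl.camera(n)[:,:,::-1] for n in("top","scene","wrist")]
a=cv2.resize(T[0][140:275,250:410],(400,338),interpolation=cv2.INTER_CUBIC);b=cv2.resize(T[1][135:290,220:400],(392,338),interpolation=cv2.INTER_CUBIC)
c=cv2.resize(T[2],(400,250));d=np.zeros((250,392,3),np.uint8)
cv2.imwrite("pics/f2.png",np.vstack([np.hstack([a,b]),np.hstack([c,d])]))
E
```

```text
t 26.15 tcp [ 0.6452 -0.1339  0.2248] yaw 123.0 F [0.7 0.2 0. ] gap 0.0402 q7 0.84
lever ang(base) 330.5 r 0.0989 Ftan 0.6 Frad 0.2
```

View pics/f2.png

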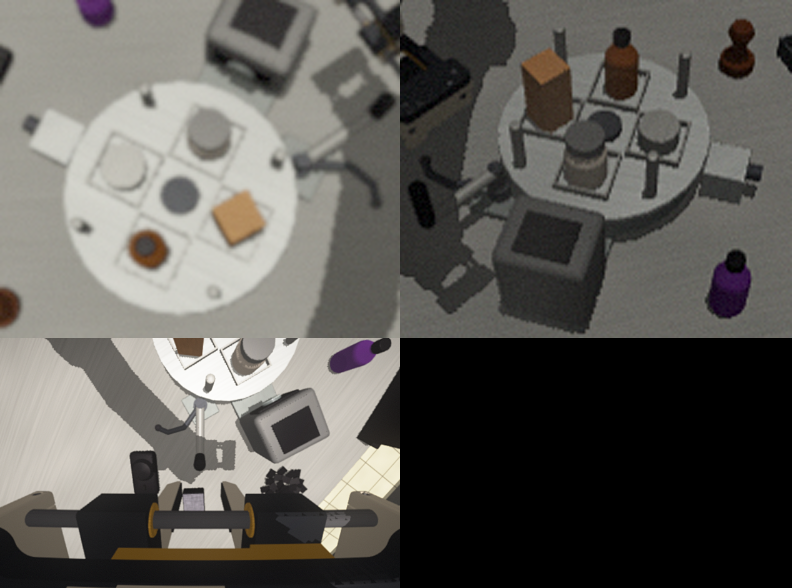

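Request:
{"name": "move_arm", "arguments": {
  "targets": [
    [0, 0, 0, 0, 0, 3.5, 0.14],
    [0, 0, 0, 0, 0, 7, 0.14],
    [0, 0, 0, 0, 0, 10.5, 0.14],
    [0, 0, 0, 0, 0, 12.9, 0.14],
    [0, 0, 0, 0, 0, 12.9, 0.14],
    [0, 0, 0, 0, 0, 12.9, 0.44],
    [0, 0, 0, 0, 0, 12.9, 0.44]
  ]
}}

```text
t: 27.18
tcp_pos: [0.6457, -0.1354, 0.0973]
tool_rot: [3.14, 0.001, 2.146]
force: [0.1, 0.5, 0.7]
finger_gap: 0.0275
gripper_force: 0.0
```

Request:
{"name": "move_arm", "arguments": {
  "targets": [
    [0, 0, 2.5, 0, -0.44, 0, 0.44],
    [0, 0, 5, 0.04, -0.87, 0, 0.44],
    [0, 0, 7.5, 0.09, -1.31, 0, 0.44],
    [0, 0, 10, 0.15, -1.74, 0, 0.44],
    [0, 0, 12.5, 0.24, -2.17, 0, 0.44],
    [0, 0, 15, 0.34, -2.59, 0, 0.44],
    [0, 0, 17.5, 0.46, -3.01, 0, 0.44],
    [0, 0, 20, 0.6, -3.42, 0, 0.44]
  ]
}}

```text
t: 28.18
tcp_pos: [0.6128, -0.1493, 0.096]
tool_rot: [3.141, 0.0, 1.794]
force: [3.4, -0.9, 2.0]
finger_gap: 0.0259
gripper_force: 1.5
```

Request:
{"name": "move_arm", "arguments": {
  "targets": [
    [0, 0, 2.5, 0, -0.44, 0, 0.44],
    [0, 0, 5, 0.04, -0.87, 0, 0.44],
    [0, 0, 7.5, 0.09, -1.31, 0, 0.44],
    [0, 0, 10, 0.15, -1.74, 0, 0.44],
    [0, 0, 12.5, 0.24, -2.17, 0, 0.44],
    [0, 0, 15, 0.34, -2.59, 0, 0.44],
    [0, 0, 17.5, 0.46, -3.01, 0, 0.44],
    [0, 0, 20, 0.6, -3.42, 0, 0.44]
  ]
}}

```text
t: 29.18
tcp_pos: [0.5779, -0.1509, 0.0959]
tool_rot: [-3.141, 0.0, 1.445]
force: [2.6, -3.0, 0.3]
finger_gap: 0.0264
gripper_force: 1.6
```

Request:
{"name": "move_arm", "arguments": {
  "targets": [
    [0, 0, 2.5, 0, -0.44, 0, 0.44],
    [0, 0, 5, 0.04, -0.87, 0, 0.44],
    [0, 0, 7.5, 0.09, -1.31, 0, 0.44],
    [0, 0, 10, 0.15, -1.74, 0, 0.44],
    [0, 0, 12.5, 0.24, -2.17, 0, 0.44],
    [0, 0, 15, 0.34, -2.59, 0, 0.44],
    [0, 0, 17.5, 0.46, -3.01, 0, 0.44],
    [0, 0, 20, 0.6, -3.42, 0, 0.44]
  ]
}}

```text
t: 30.18
tcp_pos: [0.5448, -0.1405, 0.0959]
tool_rot: [-3.141, 0.0, 1.096]
force: [2.4, -2.8, -1.3]
finger_gap: 0.0261
gripper_force: 1.6
```

```bash
python3 -c "
from h import *
now();lever()"
```

```text
t 30.18 tcp [ 0.5448 -0.1405  0.0959] yaw 62.8 F [ 2.4 -2.8 -1.3] gap 0.0261 q7 0.22
lever ang(base) 269.8 r 0.1001 Ftan 3.4 Frad 1.4
```

Request:
{"name": "move_arm", "arguments": {
  "targets": [
    [0, 0, 2.5, 0, -0.44, 0, 0.44],
    [0, 0, 5, 0.04, -0.87, 0, 0.44],
    [0, 0, 7.5, 0.09, -1.31, 0, 0.44],
    [0, 0, 10, 0.15, -1.74, 0, 0.44],
    [0, 0, 12.5, 0.24, -2.17, 0, 0.44],
    [0, 0, 15, 0.34, -2.59, 0, 0.44],
    [0, 0, 17.5, 0.46, -3.01, 0, 0.44],
    [0, 0, 20, 0.6, -3.42, 0, 0.44]
  ]
}}

```text
t: 31.18
tcp_pos: [0.5171, -0.1195, 0.0959]
tool_rot: [-3.141, 0.0, 0.747]
force: [-0.5, -3.3, -0.0]
finger_gap: 0.0264
gripper_force: 1.5
```

Request:
{"name": "move_arm", "arguments": {
  "targets": [
    [0, 0, 1.2, 0, -0.2, 0, 0.44],
    [0, 0, 2.4, 0, -0.42, 0, 0.44],
    [0, 0, 3.6, 0.02, -0.63, 0, 0.44],
    [0, 0, 4.8, 0.03, -0.84, 0, 0.44],
    [0, 0, 6, 0.05, -1.05, 0, 0.44],
    [0, 0, 7, 0.07, -1.22, 0, 0.44],
    [0, 0, 8, 0.1, -1.39, 0, 0.44],
    [0, 0, 9, 0.12, -1.56, 0, 0.44]
  ]
}}

```text
t: 32.17
tcp_pos: [0.5076, -0.1074, 0.0959]
tool_rot: [-3.142, 0.0, 0.592]
force: [0.7, -2.0, -1.7]
finger_gap: 0.0258
gripper_force: 1.4
```

Request:
{"name": "move_arm", "arguments": {
  "targets": [
    [0, 0, 0.6, 0, -0.1, 0, 0.44],
    [0, 0, 1.2, 0, -0.2, 0, 0.44],
    [0, 0, 1.8, 0, -0.3, 0, 0.44],
    [0, 0, 1.8, 0, -0.3, 0, 0.44]
  ]
}}

```text
t: 32.67
tcp_pos: [0.5059, -0.1049, 0.0959]
tool_rot: [-3.141, 0.0, 0.562]
force: [0.7, -1.9, -1.1]
finger_gap: 0.0259
gripper_force: 1.0
```

```bash
python3 -c "
from h import *
now();lever()"
```

```text
t 32.67 tcp [ 0.5059 -0.1049  0.0959] yaw 32.2 F [ 0.7 -1.9 -1.1] gap 0.0259 q7 -0.16
lever ang(base) 239.2 r 0.1001 Ftan 2.0 Frad 0.4
```

Request:
{"name": "move_arm", "arguments": {
  "targets": [
    [0, 0, 0.6, 0, -0.1, 0, 0.44],
    [0, 0, 1.2, 0, -0.2, 0, 0.44],
    [0, 0, 1.2, 0, -0.2, 0, 0.44]
  ]
}}

```text
t: 33.05
tcp_pos: [0.5049, -0.1032, 0.0959]
tool_rot: [-3.141, -0.0, 0.541]
force: [1.4, -2.1, -1.4]
finger_gap: 0.0259
gripper_force: 1.0
```

Request:
{"name": "move_arm", "arguments": {
  "targets": [
    [0, 0, 0.3, 0, -0.05, 0, 0.44],
    [0, 0, 0.6, 0, -0.1, 0, 0.44],
    [0, 0, 0.6, 0, -0.1, 0, 0.44]
  ]
}}

```text
t: 33.42
tcp_pos: [0.5049, -0.1029, 0.096]
tool_rot: [3.14, -0.0, 0.53]
force: [3.6, -3.9, -3.8]
finger_gap: 0.0263
gripper_force: 2.6
```

```bash
python3 -c "
from h import *
now();lever()"
```

```text
t 33.42 tcp [ 0.5049 -0.1029  0.096 ] yaw 30.4 F [ 3.6 -3.9 -3.8] gap 0.0263 q7 -0.19
lever ang(base) 237.9 r 0.1 Ftan 5.2 Frad -1.0
```

Request:
{"name": "move_arm", "arguments": {
  "targets": [
    [0, 0, 0, 0, -0.05, 0, 0.44],
    [0, 0, 0, 0, -0.1, 0, 0.44],
    [0, 0, 0, 0, -0.12, 0, 0.44],
    [0, 0, 0, 0, -0.12, 0, 0.44]
  ]
}}

```text
t: 33.92
tcp_pos: [0.5048, -0.1028, 0.096]
tool_rot: [3.138, -0.001, 0.529]
force: [5.8, -7.1, -5.7]
finger_gap: 0.0261
gripper_force: 4.2
```

```bash
python3 -c "
from h import *
now();lever()"
```

```text
t 33.92 tcp [ 0.5048 -0.1028  0.096 ] yaw 30.3 F [ 5.8 -7.1 -5.7] gap 0.0261 q7 -0.19
lever ang(base) 237.9 r 0.1 Ftan 9.1 Frad -1.3
```

Request:
{"name": "move_arm", "arguments": {
  "targets": [
    [0, 0, 0, 0, 0.25, 0, 0.44],
    [0, 0, 0, 0, 0.45, 0, 0.44],
    [0, 0, 0, 0, 0.45, 0, 0.14],
    [0, 0, 0, 0, 0.45, -3, 0.14],
    [0, 0, 0, 0, 0.45, -8, 0.14],
    [0, 0, 0, 0, 0.45, -13, 0.14],
    [0, 0, 0, 0, 0.45, -13, 0.14],
    [0, 0, 0, 0, 0.45, -13, 0.14]
  ]
}}

```text
t: 34.92
tcp_pos: [0.5056, -0.1045, 0.2256]
tool_rot: [-3.141, -0.0, 0.531]
force: [-0.2, -0.1, -0.2]
finger_gap: 0.0402
gripper_force: 0.0
```

```bash
python3 - <<'E'
from h import *
now()
for i in range(4): ctrl.camera("wrist")
s=ctrl.sense();im=ctrl.camera("wrist")[:,:,::-1].copy()
g=pol(PV,.1,np.radians(YAW+240),.125)
P4=[pol(C,.112,np.radians(YAW+k),.135) for k in(225,315)]
q=wproj([g]+P4,s);print(np.round(q,1))
for p in q: cv2.drawMarker(im,tuple(int(round(x)) for x in p),(0,0,255),0,7,1)
cv2.imwrite("pics/w6.png",cv2.resize(im[0:260,80:460],None,fx=2.1,fy=2.1,interpolation=cv2.INTER_CUBIC))
E
```

```text
t 34.92 tcp [ 0.5056 -0.1045  0.2256] yaw 30.4 F [-0.2 -0.1 -0.2] gap 0.0402 q7 -0.39
[[322.8 202.7]
 [149.8 175.5]
 [287.3  77. ]]
```

```bash
python3 - <<'E'
from h import *
im=ctrl.camera("wrist")
r=im[182:216,300:350].max(2);ys,xs=np.where(r<45)
print(len(xs),xs.mean()+300,xs.min()+300,xs.max()+300,ys.min()+182,ys.max()+182)
now();print(ctrl.finish_job())
E
```

```text
391 322.6777493606138 314 331 184 211
t 35.23 tcp [ 0.5056 -0.1054  0.2252] yaw 30.4 F [0.1 0.3 0.3] gap 0.0398 q7 -0.39
the job is handed in; nothing more can be done
None
```

The job is handed in at 35 s: the lock was opened to its stop, the table turned two clicks so the jar stands before the analyser in its detent, and the lock swung home to its stop (about 9 N felt at each stop).

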